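# Expose the coated roller under the UV lamp

### The arm

A 7-joint arm with a two-finger parallel gripper is mounted at the origin on the work surface. World frame = base frame: x ahead of the robot, y to its left, z up, the work surface at z = 0. Lengths are in m, angles in rad, forces in N, time in s.
With the tool pointing down it reaches from about 0.4 to 0.85 m from the base axis. Payload 10.4 kg.
Tool frame: the origin (TCP) lies on the centre line of the jaws, within the pads' length; the fingertips stand 17 mm ahead of it and the grasp point (between the pads) lies 2 mm behind it; z points along the fingers, y is the line along which they close (so a half turn about z gives the same grasp; the last joint's range is limited). The gripper opens to 85 mm and grips with 20 to 120 N. Pads are 22 mm wide; open, the fingers measure 114 mm over their backs; the gripper's body (76 mm by 85 mm) begins 54 mm behind the grasp point. The pads swing forward as they close: fully open they stand 13 mm farther back than shut.
Start: joints at [1.094, 0.332, -0.065, 1.46, 0.022, 1.35, -0.088], TCP at [0.274, -0.562, 0.248] pointing down, gripper open.
Joint ranges: [-2.6, 2.6], [-0.5, 2.12], [-1.47, 1.34], [0.16, 2.42], [-1.27, 4.41], [0.06, 2.06], [-2.6, 2.6]. Speed limits (rad/s): [2.22, 2.22, 2.79, 2.79, 3.14, 3.14, 3.14].

### API

Orientations are given as a unit quaternion [x, y, z, w].
In Python, from workcell import get_obs, optics, job gives the robot as it stands. The module is installed in compiled form; this text tells all that it offers.
- The arm moves only by the tool send_rows, never from a script. Its argument "plan" is a list that holds one entry, the list of rows, each a list of 7 numbers: the turn, a rotation vector about the tool's x, y, z in units of 1.5 rad (1.0 is 1.5 rad), then the shift along the tool's x, y, z in units of 20 cm (1.0 is 20 cm), then the opening, from 0 (shut) to 1 (fully open). A call has 1 to 20 rows; each row shifts and turns the commanded pose from where the row before left it, along the tool's axes as they then stand; what a row does not reach is not made up. A row lasts 1/12 s, in which the tool goes at most 41.7 mm and 7.16 degrees, less where a joint would pass 70% of its speed; a pose out of reach is approached as far as the arm can. A call with a number of a shift or a turn outside -1 to 1 is refused whole. A call with a gripper value outside its range is refused whole. The fingers move at their own pace and stop on an object; "squeeze" is the grip in N (left out, the last holds). Time passes only in rows, so rows that do not move let the fingers close. It gives the time, the measured TCP pose, the force, the opening and the grip force at its end, in the units of the state.
- get_obs(): the state, without advancing time (a new reading comes with each control period).
- optics.camera(name): name is "side" or "top"; returns the picture (400x640x3 uint8, red, green, blue); there is no depth.
- optics.get_calibration(name): a dict with "intrinsics" (3x3 intrinsics, pixels), "distortion" ([k1, k2, p1, p2, k3] as OpenCV has them; the pictures are not rectified), "world_from_camera" (4x4, takes a point from camera to world coordinates). Camera axes: x right, y up, looking along -z (the intrinsics and any distortion apply to the point x, -y, -z); pixel columns grow to the right and rows downward; lengths in m; the calibration is good to about 2 mm. A picture is of the moment at which its call begins. get_calibration takes no time and is no camera call.
- job.hand_in(): hands the job in; it is judged then, once.
The state is a dict: "clock": time; "joint_pos": joint angles; "joint_velocities": joint speeds; "tau": joint torques, N m; "position": TCP position; "ee_rot": TCP orientation; "ft_force": force on the tool from outside, world axes, zero at the start; "torque": the same for the moment, N m; "grip_width": opening from 0.0 (shut) to 1.0 (fully open); "grasp_force": force on a finger pad.
Only numpy, scipy, OpenCV 4.12 (cv2) and the standard library are available. Lean on these libraries where they do the work, as an engineer would, in place of code of your own. Each camera call takes 0.05 s, during which the arm holds its last target. There are 200 camera calls.

### The job

Without lifting the wooden roller, roll it along the grey board until its lime-coloured coated patch points straight up, and leave it resting there. Then switch the UV lamp on with its red dead-man paddle: push the paddle half way down with the gripper's fingers, never all the way (that trips the lamp), and finish the program still holding it half way. Do not disturb the other things on the bench.

Things in the scene. Friction and masses are not known exactly. Their poses are not given: they have to be found in the camera images.
- board: grey felt-covered exposure board, 260 x 260 x 8 mm, fixed to the bench; origin under its centre, so its top is 8 mm above the origin. It stands left or right of the middle of the bench, the lamp box on the other side
- roller: smooth wooden roller, 48 mm in diameter, 110 mm long, 0.13 to 0.22 kg, a dark ring near each end, lying on the board; origin in the middle of its axis (24 mm above the board's top); x runs along its length. Pushed gently from the side it rolls without slipping; after a slow push it rolls on only a few mm on the felt
- patch: lime patch on the middle of the roller, 60 mm long, covering 60 degrees of it, turning with the roller as one; lime stripes on the end faces point from the axis to it. Origin mid-axis of the roller, x along the roller, z from the axis out through the patch's middle. At the start z is 50 to 110 degrees from straight up, to one side
- lamp_box: grey control box of the lamp, 180 x 80 x 42 mm, fixed to the bench, not loose; origin under its centre; z up, x runs from the paddle's free end towards its hinge. The hinge axis is parallel to the box's y axis, at x = +60 mm, z = 56 mm
- paddle_tip (a point): push here: on the upper face of the red paddle (flat bar 115 long, 46 wide, 10 thick, hinge in its mid-thickness), on its midline, 100 mm from the hinge, 15 mm from the free end; moves with it. At rest the paddle slopes up 20 degrees from the hinge (point about 95 mm above the bench), half way 10 degrees (78 mm), fully down level (61 mm)
- paddle (a joint): angle the paddle is pushed down, rad: 0 at rest, 0.175 half way, 0.35 fully down. A spring returns it: pushed straight down at paddle_tip it takes about 5 N to start moving, 8 to 9 N half way, 13 N fully down
- ink: small amber glass ink bottle with yellow label, 34 mm across, 65 mm high, beside the lamp box; origin under its centre; a bystander
- print_block: wooden hand printing block 55 x 40 x 26 mm, beside the lamp box; origin under its centre; a bystander
- scissors: large scissors with brass bows lying flat, about 235 mm long; origin under the middle; a bystander
- brush_jar: empty glass jar 72 mm across, 100 mm high; origin under its centre; a bystander
- brush_pot: terracotta pot full of brushes, 76 mm across, 90 mm high (170 mm with the brushes); origin under its centre; a bystander
- brush: dark-handled paint brush 200 mm long lying flat; origin under its middle; a bystander
- paint_jar: blue paint jar with white lid, 62 mm across, 59 mm high; origin under its centre; a bystander

How it is judged:
On the way, in this order (a step that is already met when the one before it is completed fails the run):
1. the roller lies still on the board, patch up, untouched (angle between patch's own z axis and vertical below 0.3 rad and x of roller in the frame of board between -0.13 and 0.13 m and y of roller in the frame of board between -0.13 and 0.13 m and z of roller in the frame of board between 0.028 and 0.036 m and linear speed of roller below 0.02 m/s and contact force between each of the arm, the fingers and roller below 0.1 N), for 0.3 s.
2. the fingers hold the paddle about half way down (value of joint paddle between 0.115 and 0.235 rad and contact force between the fingers and lamp_box above 4 N), for 0.3 s.
At the end, for the whole second after the job is handed in: The roller rests on the board with its patch within 0.3 rad (17 degrees) of straight up, and the fingers hold the paddle still, half way down (0.115 to 0.235 rad), with more than 4 N (all of step 2 and angle between patch's own z axis and vertical below 0.3 rad and x of roller in the frame of board between -0.13 and 0.13 m and y of roller in the frame of board between -0.13 and 0.13 m and z of roller in the frame of board between 0.028 and 0.036 m and linear speed of roller below 0.02 m/s and velocity of joint paddle between -0.1 and 0.1 rad/s); the arm keeps its last pose, push and grip.
It fails at once if the roller is lifted off the board (more than 10 mm) (height (world z) of roller above 0.042 m).
It fails at once if the paddle is pushed nearly all the way down (beyond 0.3 rad) (value of joint paddle above 0.3 rad).
It fails at once if another thing on the bench is moved more than 20 mm (distance of any of ink, print_block, scissors, brush_jar, brush_pot, brush, paint_jar from where it was at the start of the episode above 0.02 m).
It also fails if it takes over 51 s, if anything falls off the work surface, if the arm or the gripper's body presses on something with over 40 N, if the wrist force passes 120 N, or if a joint passes its speed limit or range.

## Working session

There is one attempt and no reset: what is moved stays moved. The work goes in short steps, Python scripts to look and compute and a tool call to move; the robot and the scene stay as the last step left them, time stands still between calls to the robot, and variables do not carry over. Pictures are saved under pics/ and viewed, at most 10 in all, crops included, and the job is handed in when it is done.

Besides the shell and the picture viewer there is one more tool, called as name(argument=value, ...) on one line, values as JSON. send_rows: Moves the arm, as the interface text tells. Its arguments: {"type":"object","properties":{"plan":{"type":"array"},"squeeze":{"type":"number"}},"required":["plan"]}

```bash
mkdir -p pics
python3 - <<'E'
from workcell import get_obs, optics
import cv2
o=get_obs(); print(o)
for n in("side","top"):
    im=optics.camera(n); cv2.imwrite(f"pics/{n}0.png",im[:,:,::-1])
    c=optics.get_calibration(n); print(n,c)
E
```

```text
{'clock': 0.0, 'joint_pos': array([ 1.0943911 ,  0.33289165, -0.0646703 ,  1.46095123,  0.02158249,
        1.34990152, -0.08851546]), 'joint_velocities': array([ 5.45976041e-05,  9.72701895e-04, -1.09588920e-03, -9.61153764e-04,
       -7.40693883e-04, -8.23086459e-04, -2.08968661e-05]), 'tau': array([-1.13356782e-03, -6.25460958e+01,  4.88118944e-02, -3.91616714e+01,
        1.61830854e-02,  9.83126083e-03,  2.47636130e-06]), 'position': array([ 0.27382158, -0.56142768,  0.24749875]), 'ee_rot': array([ 9.74370545e-01,  2.24947795e-01, -1.93183745e-04, -7.02521458e-04]), 'ft_force': array([-0.18666993, -0.27472703,  0.24499714]), 'torque': array([0.02352476, 0.05157402, 0.04168876]), 'grasp_force': 0.0, 'grip_width': 0.9974859292194613}
side {'intrinsics': array([[419.06352436,   0.        , 320.65466293],
       [  0.        , 419.06352436, 197.78582595],
       [  0.        ,   0.        ,   1.        ]]), 'distortion': array([0.03923132, 0.        , 0.        , 0.        , 0.        ]), 'world_from_camera': array([[-0.99360554,  0.0618886 , -0.09443424,  0.49956525],
       [-0.11252992, -0.4744994 ,  0.87303341,  1.05710132],
       [ 0.00922182,  0.87807751,  0.47842956,  0.67263599],
       [ 0.        ,  0.        ,  0.        ,  1.        ]])}
top {'intrinsics': array([[405.99255148,   0.        , 324.6710287 ],
       [  0.        , 405.99255148, 197.6673311 ],
       [  0.        ,   0.        ,   1.        ]]), 'distortion': array([-0.07778892,  0.        ,  0.        ,  0.        ,  0.        ]), 'world_from_camera': array([[-0.00845797,  0.98219487, -0.18767446,  0.37723552],
       [-0.99988646, -0.01064769, -0.01066256, -0.00461854],
       [-0.01247102,  0.18756297,  0.98217341,  1.44733263],
       [ 0.        ,  0.        ,  0.        ,  1.        ]])}
```

View pics/side0.png

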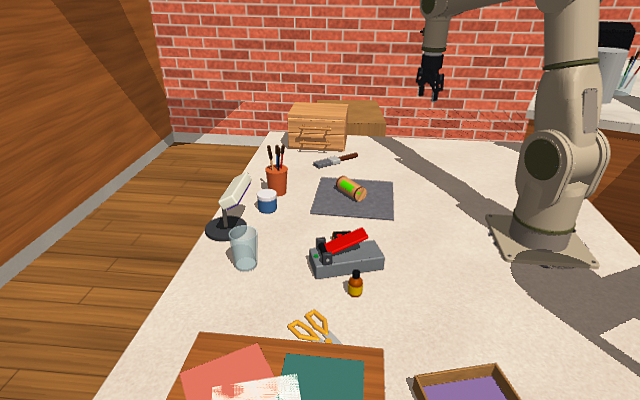

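View pics/top0.png

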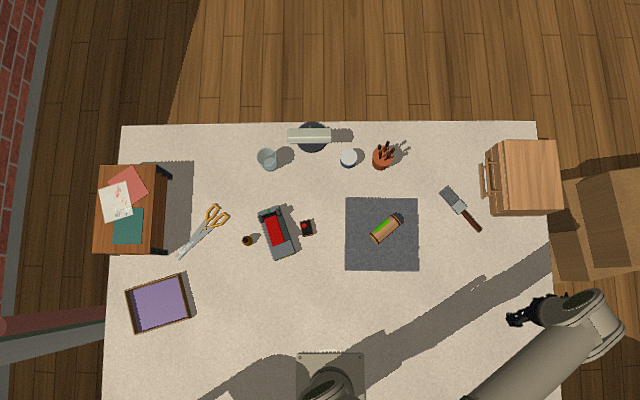

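The side view shows the roller at about (350,188) on the board and the paddle and box at (345,253). The top view shows the board centred at (382,234), the roller at (386,229), the box at (278,233), the block at (307,227) and the ink at (248,240). Next I'll look closer and measure.

```bash
cat > h.py <<'E'
import numpy as np,cv2
from workcell import get_obs,optics
def ray(n,uv):
    c=optics.get_calibration(n);T=np.array(c["world_from_camera"])
    p=cv2.undistortPoints(np.array(uv,float).reshape(-1,1,2),c["intrinsics"],c["distortion"])[:,0]
    d=np.c_[p[:,0],-p[:,1],-np.ones(len(p))]@T[:3,:3].T
    return T[:3,3],d
def plane(n,uv,z):
    o,d=ray(n,uv); return o+d*((z-o[2])/d[:,2])[:,None]
def cross(a,b):   # a: side pixel, b: top pixel
    o1,d1=ray("side",a);o2,d2=ray("top",b);d1=d1[0];d2=d2[0]
    s=np.linalg.lstsq(np.c_[d1,-d2],o2-o1,rcond=None)[0]
    p,q=o1+d1*s[0],o2+d2*s[1]; return (p+q)/2,np.linalg.norm(p-q)
def biggest(m,k=1):
    m=m.astype(np.uint8)*255
    c=sorted(cv2.findContours(m,cv2.RETR_EXTERNAL,cv2.CHAIN_APPROX_NONE)[0],key=cv2.contourArea)
    return c[-1]
def hsv(im): return cv2.cvtColor(im,cv2.COLOR_RGB2HSV)
def inr(h,lo,hi): return cv2.inRange(h,np.array(lo),np.array(hi))>0
def cen(c):
    m=cv2.moments(c);return np.array([m["m10"]/m["m00"],m["m01"]/m["m00"]])
E
python3 - <<'E'
from h import *
np.set_printoptions(precision=4,suppress=True)
P={}
ims={n:cv2.imread(f"pics/{n}0.png")[:,:,::-1].copy() for n in("side","top")}
roi={"side":((300,400,160,290)),"top":((255,420,195,275))}
for n,im in ims.items():
    h=hsv(im); x0,x1,y0,y1=roi[n]; R=np.zeros(h.shape[:2],bool);R[y0:y1,x0:x1]=1
    lime=biggest(inr(h,(35,150,80),(70,255,255))&R)
    roll=biggest(inr(h,(8,70,60),(70,255,255))&R&(np.arange(640)>(300 if n=="side" else 340))[None]&(np.arange(400)<(215 if n=="side" else 999))[:,None])
    red=biggest((inr(h,(0,170,90),(6,255,255))|inr(h,(174,170,90),(180,255,255)))&R)
    for k,c in(("lime",lime),("roll",roll),("red",red)):
        print(n,k,cv2.contourArea(c),cen(c),cv2.minAreaRect(c),cv2.boxPoints(cv2.minAreaRect(c)).round(1).tolist())
        P[n,k]=cen(c)
for k in("lime","roll","red"): print(k,cross(P["side",k],P["top",k]))
a=cv2.resize(ims["side"][165:290,300:400],None,fx=4,fy=4,interpolation=cv2.INTER_CUBIC)
b=cv2.resize(ims["top"][190:280,240:425],None,fx=4,fy=4,interpolation=cv2.INTER_CUBIC)
cv2.imwrite("pics/a.png",a[:,:,::-1]);cv2.imwrite("pics/b.png",b[:,:,::-1])
E
```

```text
side lime 78.0 [346.3846 185.4017] ((346.3846130371094, 185.42306518554688), (13.312806129455566, 6.933752536773682), 33.6900634765625) [[338.8999938964844, 184.60000610351562], [342.79998779296875, 178.8000030517578], [353.79998779296875, 186.1999969482422], [350.0, 192.0]]
side roll 407.0 [351.0197 187.8161] ((350.6523742675781, 187.93991088867188), (33.280189514160156, 14.93677806854248), 31.607501983642578) [[332.6000061035156, 185.60000610351562], [340.3999938964844, 172.89999389648438], [368.70001220703125, 190.3000030517578], [360.8999938964844, 203.0]]
side red 508.5 [345.7037 240.4733] ((345.2311706542969, 239.24261474609375), (16.204532623291016, 43.28843307495117), 66.37062072753906) [[322.20001220703125, 240.5], [361.79998779296875, 223.10000610351562], [368.29998779296875, 238.0], [328.6000061035156, 255.3000030517578]]
top lime 54.0 [381.8056 224.8117] ((381.7168273925781, 224.747802734375), (4.139172077178955, 17.215190887451172), 48.8140754699707) [[373.8999938964844, 228.89999389648438], [386.79998779296875, 217.5], [389.6000061035156, 220.60000610351562], [376.6000061035156, 232.0]]
top roll 420.0 [384.2127 228.831 ] ((384.2665710449219, 228.7354278564453), (14.246917724609375, 33.47805404663086), 48.57633590698242) [[367.0, 234.5], [392.1000061035156, 212.3000030517578], [401.5, 223.0], [376.3999938964844, 245.1999969482422]]
top red 329.5 [273.8624 230.0086] ((273.85003662109375, 230.05001831054688), (28.46049690246582, 12.965337753295898), 71.56504821777344) [[263.20001220703125, 218.60000610351562], [275.5, 214.5], [284.5, 241.5], [272.20001220703125, 245.60000610351562]]
lime (array([ 0.548 , -0.1872,  0.0435]), np.float64(0.001399651849070855))
roll (array([ 0.5339, -0.1968,  0.0308]), np.float64(0.0013595952779535373))
red (array([0.5295, 0.1838, 0.0768]), np.float64(0.0006264784762625666))
```

View pics/a.png

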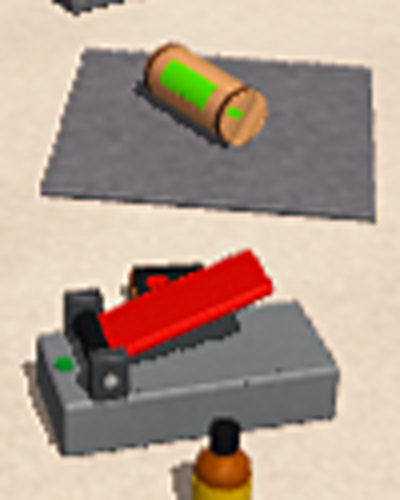

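View pics/b.png

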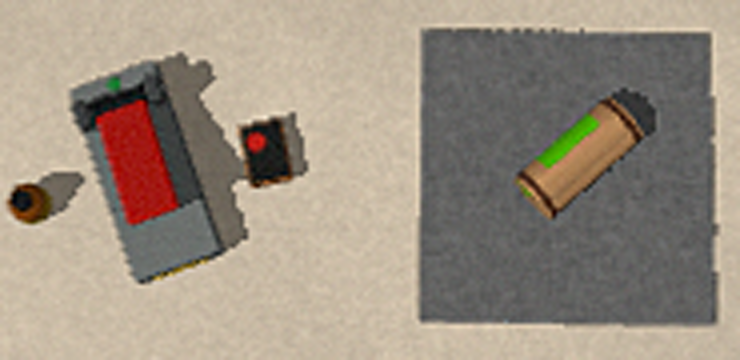

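The crops show the patch facing +x+y (away from the robot, to its left), so the roller must be pushed towards -x-y. The paddle's free end points towards the robot and its hinge is at the far end. Now the exact numbers.

```bash
cat > roll.py <<'E'
from h import *
def onCyl(n,uv,c,a,r=.024):
    o,d=ray(n,uv); out=[]
    nn=np.array([-a[1],a[0],0.]); 
    for v in d:
        D=np.array([v@nn,v[2]]);O=np.array([(o-c)@nn,o[2]-c[2]])
        A,B,C=D@D,2*D@O,O@O-r*r; q=B*B-4*A*C
        if q<0: q=0
        t=(-B-q**.5)/2/A; p=O+t*D
        out.append((np.degrees(np.arctan2(p[0],p[1])),(o+t*v-c)@np.r_[a,0]))
    return np.array(out)
def measure(ims,guess=None):
    L={};C=[]
    for n,im in ims.items():
        h=hsv(im);R=np.zeros(h.shape[:2],bool)
        x0,x1,y0,y1={"side":(300,400,160,215),"top":(345,420,197,272)}[n]; R[y0:y1,x0:x1]=1
        L[n]=biggest(inr(h,(35,150,80),(70,255,255))&R)[:,0].astype(float)
        rc=biggest(inr(h,(5,60,40),(70,255,255))&R)
        (cx,cy),_,_=mr=cv2.minAreaRect(rc); p=plane(n,[(cx,cy)],.032)[0]; C.append(p)
        b=cv2.boxPoints(mr);e=max([(b[1]-b[0]),(b[2]-b[1])],key=np.linalg.norm)
        q=plane(n,[(cx,cy)-e/2,(cx,cy)+e/2],.032); a=q[1]-q[0]
        print(n,"centre",p.round(4),"axis deg",np.degrees(np.arctan2(a[1],a[0])).round(1),"len",np.linalg.norm(a).round(3))
        if n=="top": A=a[:2]/np.linalg.norm(a[:2]); A=A*np.sign(A[0])
    nn=np.array([-A[1],A[0]])
    print("n",nn, "offset side-top along n",(C[0]-C[1])[:2]@nn,"along a",(C[0]-C[1])[:2]@A)
    c=(C[0]+C[1])/2
    for n in L:
        r=onCyl(n,L[n],c,A); m=abs(r[:,1])<.02
        print(n,"angle lo/hi",np.percentile(r[m,0],[3,15,85,97]).round(1),"axial",r[:,1].min().round(3),r[:,1].max().round(3))
    return c,A
E
python3 - <<'E'
from roll import *
np.set_printoptions(precision=4,suppress=True)
ims={n:cv2.imread(f"pics/{n}0.png")[:,:,::-1].copy() for n in("side","top")}
measure(ims)
# board corners (from the dark grey mask), top view
h=hsv(ims["top"]);R=np.zeros((400,640),bool);R[190:280,335:430]=1
b=biggest(inr(h,(0,0,50),(180,70,130))&R);print("board",plane("top",cv2.boxPoints(cv2.minAreaRect(b)),.008)[:,:2], plane("top",[cv2.minAreaRect(b)[0]],.008))
# red paddle edges from both views: rest line
T=plane("top",[(285,242),(272.5,246)],.100);print("free end",T, np.linalg.norm(T[0]-T[1]))
T2=plane("top",[(263.7,218.7),(276.2,215)],.066);print("hinge end",T2)
v=T2.mean(0)-T.mean(0);print("yaw",np.degrees(np.arctan2(v[1],v[0])))
# side crop a: free-end upper edge corners (248,250),(270,288) -> full
S=np.array([(248,250),(272,288)])/4+[300,165]
print("two-view free corners",cross(S[0],(285,242)),cross(S[1],(272.5,246)))
# box side edge yaw, top face: left edge (72,92)->(142,282) ; right edge (160,65)->(222,250)
for p in(((72,92),(142,282)),((155,62),(220,255))):
    q=plane("top",np.array(p)/4+[240,190],.042);v=q[0]-q[1];print("edge",q[:,:2],np.linalg.norm(v),np.degrees(np.arctan2(v[1],v[0])))
E
```

```text
side centre [ 0.5343 -0.1933  0.032 ] axis deg 131.1 len 0.153
top centre [ 0.5346 -0.1968  0.032 ] axis deg -49.5 len 0.119
n [0.7607 0.6492] offset side-top along n 0.002061124013834205 along a -0.002877177784137216
side angle lo/hi [24.9 26.7 79.4 81.8] axial -0.03 0.031
top angle lo/hi [20.1 21.6 62.3 66.4] axial -0.029 0.031
board [[ 0.6539 -0.0624]
 [ 0.6511 -0.3264]
 [ 0.3907 -0.3138]
 [ 0.3939 -0.0579]] [[ 0.5205 -0.1897  0.008 ]]
free end [[0.4863 0.143  0.1   ]
 [0.4734 0.1844 0.1   ]] 0.04344832919831025
hinge end [[0.5697 0.221  0.066 ]
 [0.5822 0.1779 0.066 ]]
yaw 20.391045463051366
two-view free corners (array([0.489 , 0.1437, 0.0927]), np.float64(0.0041639174600987755)) (array([0.4745, 0.1854, 0.0929]), np.float64(0.0013389544959678137))
edge [[0.5935 0.2454]
 [0.4277 0.1816]] 0.1776535669187626 21.05502029134143
edge [[0.6195 0.1725]
 [0.4503 0.1145]] 0.17884887228531007 18.94108902622998
```

send_rows(plan=[[[0, 0, -0.042, 0, 0, 0, 0.7], [0, 0, -0.042, 0, 0, 0, 0.7], [0, 0, -0.042, 0, 0, 0, 0.7], [0, 0, -0.042, 0, 0, 0, 0.7], [0, 0, 0, 0.155, -0.0344, 0, 0.7], [0, 0, 0, 0.155, -0.0344, 0, 0.7], [0, 0, 0, 0.155, -0.0344, 0, 0.7], [0, 0, 0, 0.155, -0.0344, 0, 0.7], [0, 0, 0, 0.155, -0.0344, 0, 0.7], [0, 0, 0, 0.155, -0.0344, 0, 0.7], [0, 0, 0, 0.155, -0.0344, 0, 0.7], [0, 0, 0, 0.155, -0.0344, 0, 0.7], [0, 0, 0, 0.155, -0.0344, 0, 0.7], [0, 0, 0, 0.155, -0.0344, 0, 0.7], [0, 0, 0, 0.155, -0.0344, 0, 0.7], [0, 0, 0, 0.155, -0.0344, 0, 0.7], [0, 0, 0, 0.155, -0.0344, 0, 0.7], [0, 0, 0, 0.155, -0.0344, 0, 0.7], [0, 0, 0, 0.155, -0.0344, 0, 0.7], [0, 0, 0, 0.155, -0.0344, 0, 0.7]]])

```text
clock: 1.77
position: [0.5806, -0.1549, 0.248]
ee_rot: [0.938, 0.346, -0.0, -0.0]
ft_force: [-0.2, -1.4, -0.1]
grip_width: 0.704
grasp_force: 0.0
```

send_rows(plan=[[[0, 0, 0, 0, 0, 0.12, 0.7], [0, 0, 0, 0, 0, 0.12, 0.7], [0, 0, 0, 0, 0, 0.12, 0.7], [0, 0, 0, 0, 0, 0.12, 0.7], [0, 0, 0, 0, 0, 0.12, 0.7], [0, 0, 0, 0, 0, 0.12, 0.7], [0, 0, 0, 0, 0, 0.12, 0.7], [0, 0, 0, 0, 0, 0.12, 0.7], [0, 0, 0, 0, 0, 0.0325, 0.7], [0, 0, 0, 0, 0, 0.0325, 0.7], [0, 0, 0, 0, 0, 0.0325, 0.7], [0, 0, 0, 0, 0, 0.0325, 0.7], [0, 0, 0, 0, 0, 0, 0.7]]])

```text
clock: 2.85
position: [0.58, -0.1563, 0.03]
ee_rot: [0.938, 0.346, -0.0, -0.0]
ft_force: [-0.2, 0.1, 0.3]
grip_width: 0.7
grasp_force: 0.0
```

Run:
```python
from h import *
a=optics.camera("side");b=optics.camera("top");print(get_obs()["position"],get_obs()["ft_force"])
im=np.hstack([cv2.resize(a[140:230,300:400],None,fx=4,fy=4,interpolation=2),cv2.resize(b[190:280,335:435],None,fx=4,fy=4,interpolation=2)])
cv2.imwrite("pics/c.png",im[:,:,::-1])
```

```text
[ 0.58046837 -0.15634731  0.03090961] [-0.32925965 -0.89276888  0.77571814]
```

View pics/c.png

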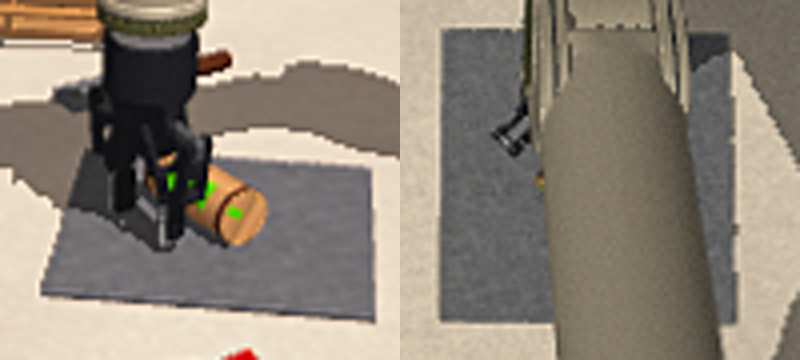

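The side picture shows the fingers standing behind the roller without touching it. Next is a slow push along tool -x.

send_rows(plan=[[[0, 0, 0, -0.025, 0, 0, 0.7], [0, 0, 0, -0.025, 0, 0, 0.7], [0, 0, 0, -0.025, 0, 0, 0.7], [0, 0, 0, -0.025, 0, 0, 0.7], [0, 0, 0, -0.01, 0, 0, 0.7], [0, 0, 0, -0.01, 0, 0, 0.7], [0, 0, 0, -0.01, 0, 0, 0.7], [0, 0, 0, -0.01, 0, 0, 0.7], [0, 0, 0, -0.01, 0, 0, 0.7], [0, 0, 0, -0.01, 0, 0, 0.7], [0, 0, 0, -0.01, 0, 0, 0.7], [0, 0, 0, -0.01, 0, 0, 0.7], [0, 0, 0, -0.01, 0, 0, 0.7], [0, 0, 0, -0.01, 0, 0, 0.7], [0, 0, 0, -0.01, 0, 0, 0.7], [0, 0, 0, -0.01, 0, 0, 0.7], [0, 0, 0, 0, 0, 0, 0.7], [0, 0, 0, 0, 0, 0, 0.7], [0, 0, 0, 0, 0, 0, 0.7], [0, 0, 0, 0, 0, 0, 0.7]]])

```text
clock: 4.62
position: [0.5467, -0.1847, 0.0303]
ee_rot: [0.938, 0.346, 0.0, 0.0]
ft_force: [0.7, -0.1, 0.2]
grip_width: 0.702
grasp_force: 0.0
```

Run:
```python
from h import *
a=optics.camera("side");print(get_obs()["position"],get_obs()["ft_force"])
im=cv2.resize(a[150:225,300:400],None,fx=6,fy=6,interpolation=2)
cv2.imwrite("pics/d.png",im[:,:,::-1]);cv2.imwrite("pics/d_full.png",a[:,:,::-1])
```

```text
[ 0.54671944 -0.18468763  0.0303353 ] [ 0.44874531 -0.73338876  0.04317945]
```

View pics/d.png

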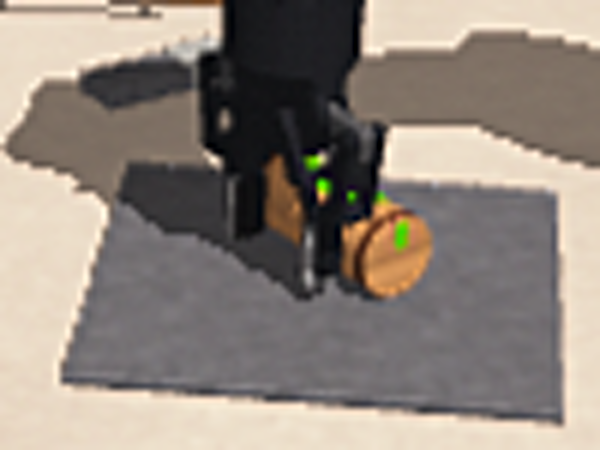

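send_rows(plan=[[[0, 0, 0, 0.01, 0, 0, 0.7], [0, 0, 0, 0.025, 0, 0, 0.7], [0, 0, 0, 0.05, 0, 0, 0.7], [0, 0, 0, 0.05, 0, 0, 0.7], [0, 0, 0, 0.05, 0, 0, 0.7], [0, 0, 0, 0, 0, -0.05, 0.7], [0, 0, 0, 0, 0, -0.14, 0.7], [0, 0, 0, 0, 0, -0.14, 0.7], [0, 0, 0, 0, 0, -0.14, 0.7], [0, 0, 0, 0, 0, -0.14, 0.7], [0, 0, 0, 0, 0, -0.14, 0.7], [0, 0, 0, 0, 0, -0.14, 0.7], [0, 0, 0, 0, 0, -0.14, 0.7], [0, 0, 0, 0, 0, 0, 0]]])

```text
clock: 5.83
position: [0.5771, -0.1608, 0.2434]
ee_rot: [0.938, 0.346, 0.004, 0.003]
ft_force: [-0.1, -0.7, 0.8]
grip_width: 0.573
grasp_force: 0.0
```

```bash
cat > after.py <<'E'
from roll import *
import sys
np.set_printoptions(precision=4,suppress=True)
ims={"side":optics.camera("side"),"top":optics.camera("top")}
for n in ims: cv2.imwrite(f"pics/{sys.argv[1]}_{n}.png",ims[n][:,:,::-1])
im=np.hstack([cv2.resize(ims["side"][155:245,300:400],None,fx=4,fy=4,interpolation=2),cv2.resize(ims["top"][190:280,335:435],None,fx=4,fy=4,interpolation=2)])
cv2.imwrite(f"pics/{sys.argv[1]}.png",im[:,:,::-1])
print(get_obs()["clock"],get_obs()["position"])
measure(ims)
E
python3 after.py e
```

```text
5.9333 [ 0.5754 -0.1607  0.2381]
side centre [ 0.5169 -0.2108  0.032 ] axis deg 128.0 len 0.16Traceback (most recent call last):
  File "after.py", line 9, in <module>
    measure(ims)
    ~~~~~~~^^^^^
  File "roll.py", line 17, in measure
    L[n]=biggest(inr(h,(35,150,80),(70,255,255))&R)[:,0].astype(float)
         ~~~~~~~^^^^^^^^^^^^^^^^^^^^^^^^^^^^^^^^^^^
  File "h.py", line 17, in biggest
    return c[-1]
           ~^^^^
IndexError: list index out of range
```

View pics/e.png

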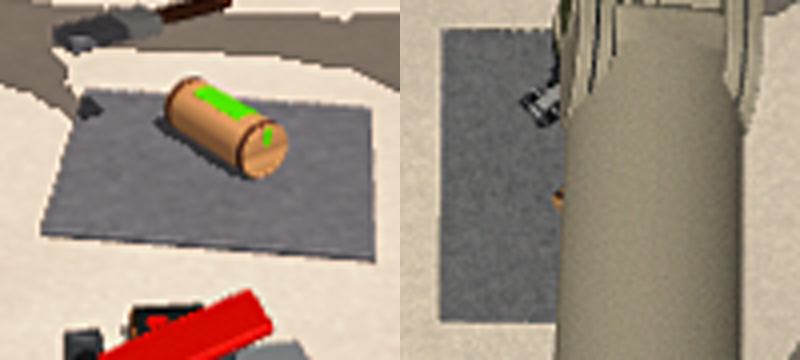

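send_rows(plan=[[[0, 0, 0.0596, 0, 0, 0, 0], [0, 0, 0.0596, 0, 0, 0, 0], [0, 0, 0.0596, 0, 0, 0, 0], [0, 0, 0.0596, 0, 0, 0, 0], [0, 0, 0, 0.012, -0.1407, 0.016, 0], [0, 0, 0, 0.012, -0.1407, 0.016, 0], [0, 0, 0, 0.012, -0.1407, 0.016, 0], [0, 0, 0, 0.012, -0.1407, 0.016, 0], [0, 0, 0, 0.012, -0.1407, 0.016, 0], [0, 0, 0, 0.012, -0.1407, 0.016, 0], [0, 0, 0, 0.012, -0.1407, 0.016, 0], [0, 0, 0, 0.012, -0.1407, 0.016, 0], [0, 0, 0, 0.012, -0.1407, 0.016, 0], [0, 0, 0, 0.012, -0.1407, 0.016, 0], [0, 0, 0, 0.012, -0.1407, 0.016, 0], [0, 0, 0, 0.012, -0.1407, 0.016, 0], [0, 0, 0, 0, 0, 0, 0]]])

```text
clock: 7.35
position: [0.4836, 0.1722, 0.1967]
ee_rot: [0.984, 0.177, -0.001, -0.001]
ft_force: [-0.0, -0.4, 0.9]
grip_width: -0.0
grasp_force: 0.0
```

```bash
python3 after.py f; python3 -c "
from h import *
o=get_obs();print(o['ee_rot'],o['ft_force'],o['grip_width'])"
```

```text
7.45 [0.4856 0.1673 0.197 ]
side centre [ 0.5247 -0.2185  0.032 ] axis deg 128.0 len 0.137
top centre [ 0.518  -0.2119  0.032 ] axis deg -49.6 len 0.119
n [0.7619 0.6477] offset side-top along n 0.000862863797076621 along a 0.009353623059224696
side angle lo/hi [-11.4  -7.   28.   29.3] axial -0.034 0.024
top angle lo/hi [-30.9 -29.2  27.8  30. ] axial -0.037 0.023
[ 9.84646618e-01  1.74557153e-01 -9.12173086e-04  7.14598881e-05] [-0.46505163 -0.67928653 -0.08432222] -0.0028201782683460845
```

The top view puts the patch edges at -31° and +30° about vertical, so the patch is up. Now lower onto the paddle.

send_rows(plan=[[[0, 0, 0, 0.006, 0.011, 0.077, 0], [0, 0, 0, 0, 0, 0.077, 0], [0, 0, 0, 0, 0, 0.077, 0], [0, 0, 0, 0, 0, 0.077, 0], [0, 0, 0, 0, 0, 0.077, 0], [0, 0, 0, 0, 0, 0, 0], [0, 0, 0, 0, 0, 0, 0]]], squeeze=40)

```text
clock: 8.03
position: [0.4883, 0.1636, 0.1204]
ee_rot: [0.985, 0.173, -0.001, 0.0]
ft_force: [-0.1, 0.0, 0.4]
grip_width: -0.0
grasp_force: 0.0
```

send_rows(plan=[[[0, 0, 0, 0, 0, 0.02, 0], [0, 0, 0, 0, 0, 0.01, 0], [0, 0, 0, 0, 0, 0.01, 0], [0, 0, 0, 0, 0, 0.01, 0], [0, 0, 0, 0, 0, 0, 0], [0, 0, 0, 0, 0, 0, 0]]])

```text
clock: 8.53
position: [0.4884, 0.1644, 0.1115]
ee_rot: [0.985, 0.173, -0.0, 0.0]
ft_force: [-3.9, -2.3, 6.6]
grip_width: -0.002
grasp_force: 3.2
```

send_rows(plan=[[[0, 0, 0, 0, 0, 0.01, 0], [0, 0, 0, 0, 0, 0.01, 0], [0, 0, 0, 0, 0, 0.01, 0], [0, 0, 0, 0, 0, 0.01, 0], [0, 0, 0, 0, 0, 0.01, 0], [0, 0, 0, 0, 0, 0, 0], [0, 0, 0, 0, 0, 0, 0], [0, 0, 0, 0, 0, 0, 0]]])

```text
clock: 9.2
position: [0.4888, 0.1647, 0.1019]
ee_rot: [0.985, 0.173, 0.0, 0.0]
ft_force: [-2.4, -1.3, 7.4]
grip_width: 0.003
grasp_force: 3.4
```

Run:
```python
from h import *
a=optics.camera("side");o=get_obs();print(o["position"],o["ft_force"],o["clock"])
im=cv2.resize(a[190:290,290:400],None,fx=6,fy=6,interpolation=2)
cv2.imwrite("pics/g.png",im[:,:,::-1])
```

```text
[0.48880447 0.16472361 0.10191729] [-2.77876509 -1.57961573  7.83702687] 9.25
```

View pics/g.png

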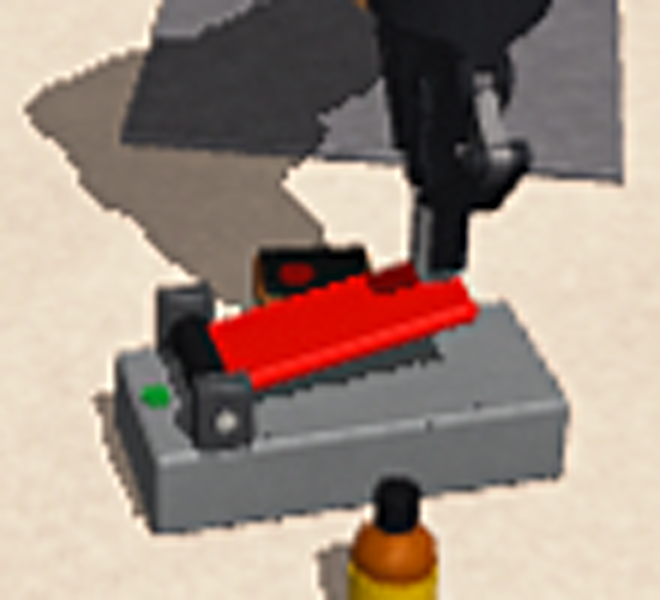

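Run:
```python
from h import *
np.set_printoptions(precision=4,suppress=True)
f=lambda *p:np.array(p)/6+[290,190]
print("tip bottom corners",plane("side",f((415,272),(437,280),(463,275)),.085))
print("paddle free end far/near",plane("side",f((462,280),(478,308)),.0885))
b=optics.camera("top");im=cv2.resize(b[195:265,235:325],None,fx=7,fy=7,interpolation=2)
cv2.imwrite("pics/i.png",im[:,:,::-1])
```

```text
tip bottom corners [[0.4971 0.1687 0.085 ]
 [0.4878 0.1736 0.085 ]
 [0.477  0.1684 0.085 ]]
paddle free end far/near [[0.4775 0.1775 0.0885]
 [0.4707 0.1972 0.0885]]
```

View pics/i.png

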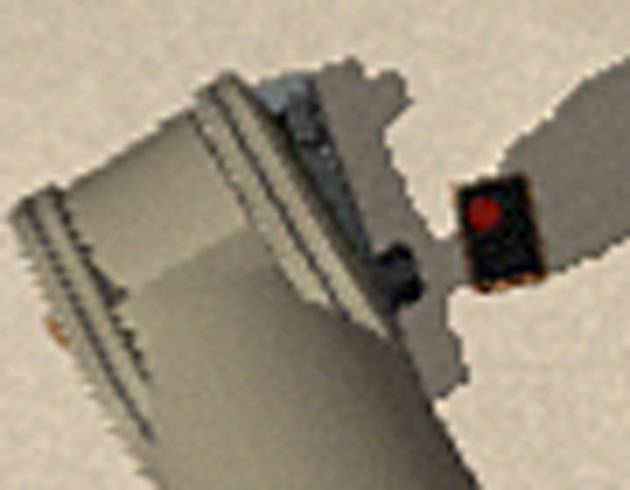

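The geometry gives about 0.13 rad and the force (7.8 N) agrees. Going 4 mm lower brings the paddle close to half way.

send_rows(plan=[[[0, 0, 0, 0, 0, 0.005, 0], [0, 0, 0, 0, 0, 0.005, 0], [0, 0, 0, 0, 0, 0.005, 0], [0, 0, 0, 0, 0, 0.005, 0], [0, 0, 0, 0, 0, 0, 0], [0, 0, 0, 0, 0, 0, 0], [0, 0, 0, 0, 0, 0, 0], [0, 0, 0, 0, 0, 0, 0], [0, 0, 0, 0, 0, 0, 0], [0, 0, 0, 0, 0, 0, 0], [0, 0, 0, 0, 0, 0, 0], [0, 0, 0, 0, 0, 0, 0]]])

```text
clock: 10.3
position: [0.4888, 0.1647, 0.098]
ee_rot: [0.985, 0.173, 0.0, 0.0]
ft_force: [-3.6, -1.1, 8.9]
grip_width: -0.004
grasp_force: 3.8
```

Run:
```python
from h import *
a=optics.camera("side");o=get_obs();print(o["position"],o["ft_force"],o["clock"])
im=cv2.resize(a[160:290,290:400],None,fx=4.6,fy=4.6,interpolation=2)
cv2.imwrite("pics/j.png",im[:,:,::-1])
```

```text
[0.48879254 0.16475947 0.0979658 ] [-3.26251306 -1.2972831   8.0030865 ] 10.35
```

View pics/j.png

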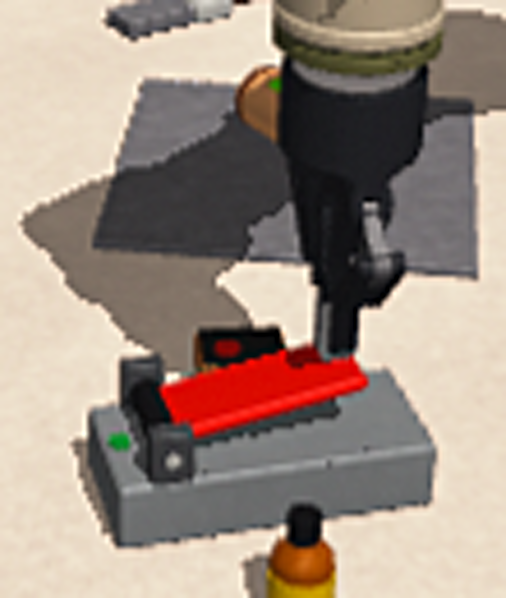

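The paddle is clearly about half way down with 8–9 N on it, the roller still rests with its patch up, and the neighbours have not moved.

```bash
python3 -c "
from workcell import job
print(job.hand_in())"
```

```text
the job is handed in; nothing more can be done
None
```

I handed the job in (no verdict came back): the roller rests on the board with its patch within a few degrees of straight up, and the fingers hold the paddle about half way down (roughly 0.17 rad, estimated from finger height) with about 8 N.

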